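# Seal a mini-gel casting tray in its stand and hold the wedge

### The job

Get the casting stand ready for pouring a gel: set the clear tray flat and square into the pocket, then lay the orange-handled wedge flat on the stand, thin end first at the wide end of the gap behind the sliding gate, and slide it in until the tray is pressed flush on the end seal and the seal is clearly squeezed, firmly but without forcing it. The slick wedge slips back when let go, so finish while still gripping it and holding it pushed in, clear of tray and stand. Leave the bottle, the comb and the timer as they stand.

Things in the scene. Friction and masses are not known exactly. Their poses are not given: they have to be found in the camera images.
- stand: grey casting stand, fixed on the bench; x away from the robot, y left at yaw 0. Origin on the bench under the pocket's centre line. Base plate x -80 to 50, y -80 to 80 mm, flat top ('floor', also of pocket and gap) at z 20 mm. From +y to -y: blue end wall (y 67 to 78, 29 mm high) with dark seal (free face y 62), pocket, sliding gate, tapered gap, blue backstop
- pocket (a point): point on the pocket's floor (stand x 0, y 16.5, z 20 mm), axes as the stand's; a tray just touching the seal has its origin 0.5 mm to +y of it. Two blue side rails along y (stand y -21 to 64), 6 mm high over the floor, 61 mm apart, with 3 mm lead-in bevels, guide the tray's long sides
- gap_mouth (a point): point on the floor in the wide end of the gap (stand x -33, y -54, z 20 mm), axes as the stand's. The gap runs from here along stand +x: 16 mm wide here with the gate fully back, narrowing 0.268 mm per mm (15 degrees) to nearly nothing at stand x +24; gate travel widens it everywhere. In front (stand x -80 to -33) the base plate is a clear apron
- backstop (a point): point at the foot of the backstop's face (stand x 0, y -62, z 20 mm); the face is straight, along stand x from -41 to 41 mm, 25 mm high over the floor. With the wedge's straight side on it, the wedge's origin is at stand y -54.2 mm
- gate (a joint): travel of the sliding gate along stand +y in m: 0 fully back, at most 0.0125. Its dark face towards the pocket is at stand y -35 mm + travel, so the pocket is 97 mm long less the travel. 69 mm wide, 26 mm high over the floor; slides freely (0.6 N friction, no spring), driven by the wedge on its slanted back
- seal (a joint): squeeze of the silicone seal on the end wall along stand +y in m: 0 free, 0.0045 fully squeezed; a spring of 2.5 N per mm
- tray: clear bluish casting tray, 58 (its x) x 90 (its y) x 24 mm high, floor and two long side walls 4 mm thick, short ends open, about 0.09 kg. Origin: centre of its underside. Its y goes along the stand's y, either way round. Grip it across the 58 mm by the top 15 mm of the side walls
- wedge: wedge, 0.06 kg: ivory body 56 mm long (its x), 25 mm high, slippery on the stand (friction 0.08), 8 mm thick at the thin end (x +28), 23 mm at the rear (x -28); straight side at y -7.75 mm goes on the backstop, slanted side (15 degrees) faces +y to the gate. Origin on the underside, mid length, below the grip. Its x goes along stand +x, thin end first
- wedge_grip (a point): in the wedge's orange grip, 42 mm above its underside, over its origin. The grip is 26 (wedge x) x 14 mm (wedge y) and spans 28 to 56 mm above the underside. Hold the wedge only here, fingertips 29 mm or more above the underside, to pass over gate and backstop
- wedge_tip (a point): middle of the wedge's thin end, on its underside (wedge x 28, y -3.75, z 0 mm). With the tray in the pocket it reaches about stand x +23 mm (give or take 4) when the seal begins to be squeezed; each mm further squeezes it 0.27 mm. A push of 4 to 6 N along stand +x squeezes most of it; beyond full squeeze the force shoots up
- comb: black gel comb lying flat behind the stand, 78 mm long; to be left alone
- agarose_bottle: capped clear bottle with white cap, 60 mm wide, 125 mm high, behind the stand; to be left alone
- bench_timer: small white timer, 36 x 66 x 56 mm, behind the stand; to be left alone
Mind the look-alikes: they are no part of the job. What is shaped like the wedge but pink is not meant. Leave any red look-alike of the tray alone.

How it is judged (in metres and radians):
On the way, in this order (a step that is already met when the one before it is completed fails the run):
1. the tray lies flat and square on the floor of the pocket, between the rails and let go of (height (world z) of tray below 0.022 m and angle between tray's own z axis and vertical below 0.03 rad and x of tray in the frame of pocket between -0.003 and 0.003 m and y of tray in the frame of pocket between -0.009 and 0.005 m and angle between the y axis of tray and the y axis of stand, either way round below 0.05 rad and contact force between the fingers and tray below 0.2 N), for 0.2 s.
2. the wedge lies flat on the stand with its thin end in the wide end of the gap (x of wedge_tip in the frame of gap_mouth above 0.004 m and height (world z) of wedge between 0.017 and 0.023 m and angle between wedge's own z axis and vertical below 0.06 rad and angle between the x axis of wedge and the x axis of stand, either way round below 0.12 rad and y of wedge in the frame of gap_mouth between -0.006 and 0.012 m), for 0.1 s.
At the end, for the whole second after the job is handed in: Fingers still grip the wedge (over 3 N), arm off tray and stand; wedge flat along the backstop (3 mm, 0.05 rad); wedge-gate, gate-tray and tray-seal each over 3 N; seal squeezed over 1.5 of 4.5 mm; tray flat (2 mm, 0.03 rad), square (0.05 rad), centred (3 mm); all at rest (value of joint seal above 0.0015 m and contact force between tray and seal above 3 N and contact force between gate and tray above 3 N and contact force between wedge and gate above 3 N and contact force between the fingers and wedge above 3 N and contact force between the arm and tray below 0.2 N and contact force between the arm and stand below 0.2 N and height (world z) of tray below 0.022 m and angle between tray's own z axis and vertical below 0.03 rad and angle between the y axis of tray and the y axis of stand, either way round below 0.05 rad and x of tray in the frame of pocket between -0.003 and 0.003 m and height (world z) of wedge below 0.023 m and angle between wedge's own z axis and vertical below 0.06 rad and angle between the x axis of wedge and the x axis of stand, either way round below 0.05 rad and y of wedge in the frame of gap_mouth between -0.003 and 0.003 m and linear speed of each of tray, wedge below 0.01 m/s); the arm keeps its last pose, push and grip.
It fails at once if the tray is forced against the seal (over 60 N) (contact force between tray and seal above 60 N).
It fails at once if the comb is moved by more than 20 mm (distance of comb from where it was at the start of the episode above 0.02 m).
It fails at once if the bottle is moved by more than 20 mm or tipped (distance of agarose_bottle from where it was at the start of the episode above 0.02 m or angle between agarose_bottle's own z axis and vertical above 0.3 rad).
It fails at once if the timer is moved by more than 20 mm or tipped (distance of bench_timer from where it was at the start of the episode above 0.02 m or angle between bench_timer's own z axis and vertical above 0.3 rad).
It also fails if it takes over 67 s, if anything falls off the work surface, if the arm or the gripper's body presses on something with over 40 N, if the wrist force passes 120 N, or if a joint passes its speed limit or range.

### The arm

A 6-joint arm with a two-finger parallel gripper is mounted at the origin on a cart in front of the work surface, level with it; the furniture and walls round the work are solid. World frame = base frame: x ahead of the robot, y to its left, z up, the work surface at z = 0. Lengths are in mm, angles in rad, forces in N, time in s.
With the tool pointing down it reaches from about 375 to 925 mm from the base axis. Payload 5.7 kg.
Tool frame: the origin (TCP) lies at the very end of the fingers, on their centre line; the grasp point (between the pads) lies 19 mm behind it; z points along the fingers, y is the line along which they close (so a half turn about z gives the same grasp; the last joint's range is limited). The gripper opens to 88 mm and grips with 3 to 60 N. Pads are 20 mm wide; open, the fingers measure 115 mm over their backs; the gripper's body (75 mm by 178 mm) begins 61 mm behind the grasp point.
Start: joints at [-1.416, 0.359, 1.51, -0, 1.272, -0.115], TCP at [159.909, -578.266, 222.623] pointing down, gripper open.
Joint ranges: [-2.97, 2.97], [-1.01, 2.36], [0.21, 2.38], [-0.96, 4.11], [0.2, 2.71], [-2.98, 2.98]. Speed limits (rad/s): [2.39, 2.39, 3.14, 3.14, 3.14, 3.14].

### API

Orientations are given as a unit quaternion [x, y, z, w].
In Python, from bench import arm gives the robot as it stands. The module is installed in compiled form; this text tells all that it offers.
- The arm moves only by the tool carry_out, never from a script. Its argument "increments" is a list of rows, each a list of 7 numbers: the opening, from -1 (shut) to 1 (fully open), then the shift along the world's x, y, z as a fraction of full scale, then the turn, a rotation vector about the world's x, y, z as a fraction of full scale. In form: [[hand, dx, dy, dz, wx, wy, wz], ...]. A call has 1 to 5 rows; each row is the pose to reach, as a shift and turn from the pose commanded when the call began; what a row does not reach only later rows make up. Full scale, the value 1, is 600 mm for a shift and 60 degrees for a turn. A row lasts 1/8 s, in which the tool goes at most 62.5 mm and 10.7 degrees, less where a joint would pass 70% of its speed; a pose out of reach is approached as far as the arm can. A call with a number of a shift or a turn outside -1 to 1 is refused whole. A call with a gripper value outside its range is refused whole. The fingers move at their own pace and stop on an object; "squeeze" is the grip in N (left out, the last holds). Time passes only in rows, so rows that repeat a pose let the fingers close. It gives the time, the measured TCP pose, the force, the opening and the grip force at its end, in the units of the state.
- arm.get_state(): the state, without advancing time (a new reading comes with each control period).
- arm.camera(name): name is "scene" or "top"; returns a dict with "image" (480x640x3 uint8, red, green, blue), "fx", "fy", "cx", "cy" (pixels), "D" ([k1, k2, p1, p2, k3] as OpenCV has them; the pictures are not rectified), "position" and "rotation" of the camera in the world. Camera axes: x right, y down, z forward; pixel columns grow to the right and rows downward; lengths in mm; the calibration is good to about 2 mm. A picture is of the moment at which its call begins. There is no depth.
- arm.job_done(): hands the job in; it is judged then, once.
The state is a dict: "t": time; "joints": joint angles; "qvel": joint speeds; "tau": joint torques, N m; "tcp_pos": TCP position; "tool_rot": TCP orientation; "contact_force": force on the tool from outside, world axes, zero at the start; "wrist_torque": the same for the moment, N m; "opening": opening from 0.0 (shut) to 1.0 (fully open); "grip_force": force on a finger pad.
Only numpy, scipy, OpenCV 4.12 (cv2) and the standard library are available. Lean on these libraries where they do the work, as an engineer would, in place of code of your own. Each camera call takes 0.05 s, during which the arm holds its last target. There are 200 camera calls.

## Working session

There is one attempt and no reset: what is moved stays moved. The work goes in short steps, Python scripts to look and compute and a tool call to move; the robot and the scene stay as the last step left them, time stands still between calls to the robot, and variables do not carry over. Pictures are saved under pics/ and viewed, at most 10 in all, crops included, and the job is handed in when it is done.

Besides the shell and the picture viewer there is one more tool, called after "Emit:" as name(argument=value, ...), one argument or row to a line, values as JSON. carry_out: Moves the arm, as the interface text tells. Its arguments: {"type":"object","properties":{"increments":{"type":"array"},"squeeze":{"type":"number"}},"required":["increments"]}

```bash
mkdir -p pics; cat > h.py <<'E'
import numpy as np, cv2
from bench import arm
def ray(c,uv):
    K=np.array([[c['fx'],0,c['cx']],[0,c['fy'],c['cy']],[0,0,1]],float)
    p=cv2.undistortPoints(np.array(uv,float).reshape(-1,1,2),K,np.array(c['D'],float)).reshape(-1,2)
    d=np.c_[p,np.ones(len(p))]@np.array(c['R']).T
    return np.array(c['position'],float),d
def onz(c,uv,z):
    o,d=ray(c,uv); return o+d*((z-o[2])/d[:,2])[:,None]
def cam(n):
    c=arm.camera(n); R=np.array(c['rotation'],float)
    if R.shape!=(3,3):
        from scipy.spatial.transform import Rotation as Ro
        R=Ro.from_quat(R).as_matrix()
    c['R']=R; return c
def save(c,f): cv2.imwrite('pics/'+f,c['image'][:,:,::-1])
E
python3 - <<'E'
from h import *
for n in('scene','top'):
    c=cam(n); save(c,n+'0.png'); print(n,c['position'],c['R'].round(3).tolist(),c['fx'],c['D'])
print(arm.get_state())
E
```

```text
scene [205.5447083  714.38528064 631.48056829] [[-0.892, -0.255, 0.373], [-0.452, 0.522, -0.724], [-0.01, -0.814, -0.581]] 467.8186193551296 [-0.11364223  0.          0.          0.          0.        ]
top [ 357.5963348     6.59685626 1053.74334309] [[-0.091, -0.971, 0.219], [-0.996, 0.089, -0.02], [-0.001, -0.22, -0.976]] 499.2024210604029 [-0.06623561  0.          0.          0.          0.        ]
{'t': 0.1, 'joints': array([-1.41613768e+00,  3.59440171e-01,  1.51132785e+00,  2.62758668e-05,
        1.27250622e+00, -1.15097284e-01]), 'qvel': array([ 4.49246127e-04,  5.20802493e-05, -2.54532239e-03,  1.13237642e-03,
       -2.08814218e-03, -2.31678513e-05]), 'tau': array([-6.03836779e-04, -5.16360641e+01, -2.71406311e+01,  6.76078512e-02,
        2.76997505e-02, -3.13059479e-05]), 'tcp_pos': array([ 159.803644  , -577.67492644,  221.88798666]), 'tool_rot': array([ 9.90917919e-01,  1.34465499e-01, -4.07829005e-06, -8.40875755e-04]), 'contact_force': array([-0.28188944, -0.13428637, -0.48332557]), 'wrist_torque': array([0.00356364, 0.02521094, 0.00063772]), 'grip_force': 0.0, 'opening': 1.0017871278287251}
```

View pics/top0.png

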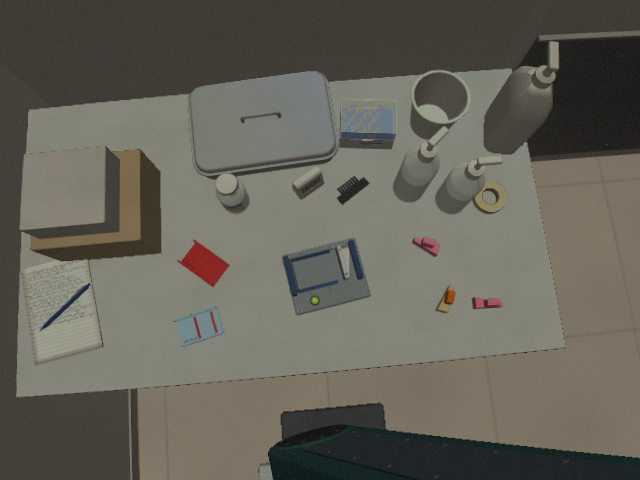

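View pics/scene0.png

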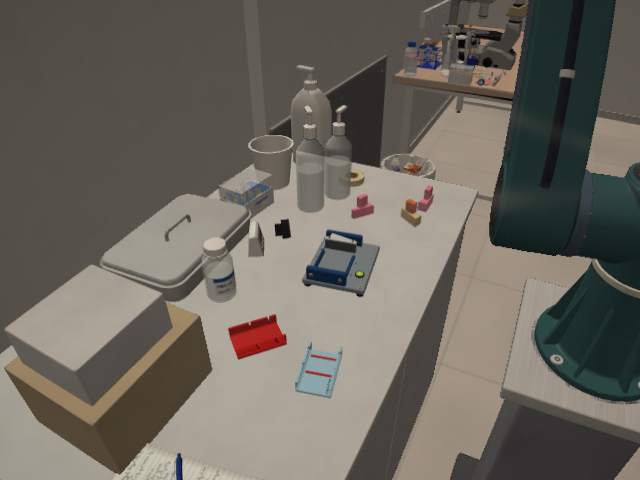

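The top view shows three candidates for each role. Trays: bluish clear at (200,326) and red at (203,263). Wedges: orange grip with ivory body at (447,299), pink at (427,245) and pink at (488,303). The bluish tray and the orange-gripped wedge fit the description. I'll confirm with an enlarged crop.

```bash
python3 - <<'E'
from h import *
c=cam('top'); im=c['image'][:,:,::-1]
def crop(im,u,v,w,h,s): return cv2.resize(im[v:v+h,u:u+w],None,fx=s,fy=s,interpolation=cv2.INTER_CUBIC)
a=crop(im,270,225,110,100,4); b=crop(im,165,295,70,60,4); d=crop(im,420,270,70,60,4)
out=np.zeros((600,800,3),np.uint8)
out[:400,:440]=a; out[:240,450:730]=b; out[250:490,450:730]=d
s=cam('scene')['image'][:,:,::-1]
out[400:600,:440]=crop(s,295,215,110,50,4)
cv2.imwrite('pics/crops.png',out)
E
```

```text
(no output)
```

View pics/crops.png

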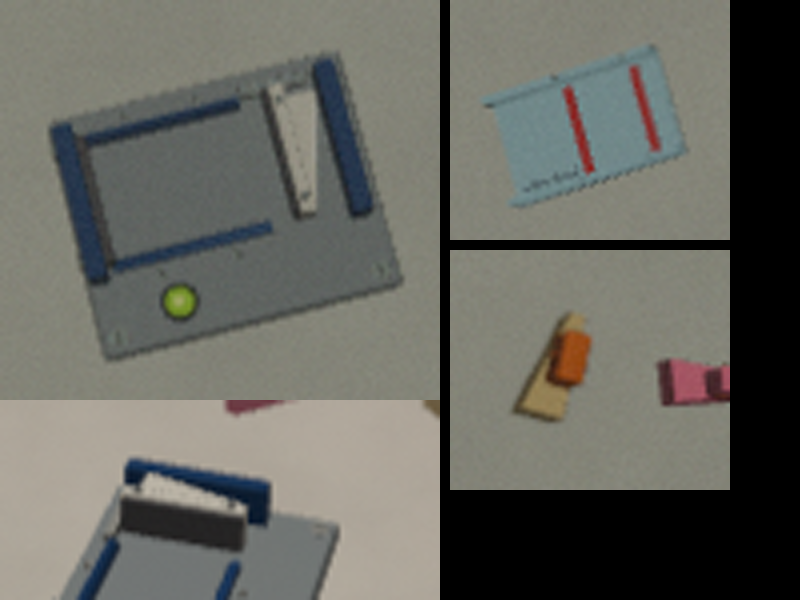

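The crops confirm it. The bluish tray stands walls up. The ivory and orange wedge is upright, with its thin end towards image top, about (450,286) in the full frame. The stand's plate corners are near (297,314), (370,296) and (355,239) full frame. The end wall is on the left (+y), and the gate and backstop are on the right.

```bash
cat > m.py <<'E'
from h import *
def mask(im,kind):
    hsv=cv2.cvtColor(im,cv2.COLOR_RGB2HSV); H,S,V=cv2.split(hsv)
    H=H.astype(int)
    return {'blue':(H>100)&(H<125)&(S>130),'tray':(H>85)&(H<110)&(S>50)&(S<140)&(V>90),
     'orange':(H<14)&(S>170)&(V>100),'wedge':(((H<30)&(H>12)&(S>70))|((H<14)&(S>170)))&(V>70)}[kind].astype(np.uint8)
def blobs(c,kind,roi,minA=15):
    u0,v0,u1,v1=roi; m=np.zeros(c['image'].shape[:2],np.uint8)
    s=4; big=cv2.resize(c['image'],None,fx=s,fy=s,interpolation=cv2.INTER_CUBIC)
    m=mask(big,kind); mm=np.zeros_like(m); mm[v0*s:v1*s,u0*s:u1*s]=m[v0*s:v1*s,u0*s:u1*s]
    cs,_=cv2.findContours(mm,cv2.RETR_EXTERNAL,cv2.CHAIN_APPROX_NONE)
    return [(k.reshape(-1,2)+.5)/s-.5 for k in cs if cv2.contourArea(k)>minA*s*s]
def rect(c,k,z):
    p=onz(c,k,z)[:,:2].astype(np.float32); r=cv2.minAreaRect(p); return r,cv2.boxPoints(r)
E
python3 - <<'E'
from m import *
t=cam('top'); s=cam('scene')
for c,nm,R in((t,'top',dict(blue=(270,225,380,325),tray=(165,295,235,355),wedge=(430,275,470,320),orange=(430,275,470,320))),
  (s,'scene',dict(blue=(295,215,395,300),tray=(285,335,350,405),wedge=(395,195,424,228),orange=(395,195,424,228)))):
    for k,roi in R.items():
        for b in blobs(c,k,roi):
            z={'blue':26,'tray':24,'wedge':25,'orange':56}[k]
            r,bx=rect(c,b,z); print(nm,k,'pix',b.mean(0).round(1),'c',np.round(r[0],1),'sz',np.round(r[1],1),'a',round(r[2],1),bx.round(0).tolist())
# hand corners of plate on z=20
px=np.array([[107,358],[402,283],[340,55]])/4+[270-.375,225-.375]
print(onz(t,px,20).round(1))
E
```

```text
top blue pix [357.5 266.7] c [525.4 -77.5] sz [39.3  9.1] a 9.4 [[505.0, -76.0], [507.0, -85.0], [546.0, -79.0], [544.0, -70.0]]
top blue pix [289.8 276. ] c [521.9  65.5] sz [74.7  7.8] a 9.2 [[484.0, 63.0], [486.0, 56.0], [559.0, 68.0], [558.0, 75.0]]
top tray pix [195.9 339.2] c [408.7 266.6] sz [13.8 19.8] a 29.0 [[398.0, 272.0], [407.0, 255.0], [420.0, 261.0], [410.0, 279.0]]
top wedge pix [447. 300.] c [ 441.4 -255.3] sz [25.1 61.2] a 54.6 [[409.0, -248.0], [459.0, -283.0], [474.0, -263.0], [424.0, -227.0]]
top orange pix [450.3 296.3] c [ 445.2 -254.2] sz [13.4 24.6] a 70.3 [[431.0, -256.0], [455.0, -265.0], [459.0, -252.0], [436.0, -244.0]]
scene blue pix [329.8 269.4] c [532.5  25.8] sz [ 90.3 101.9] a 8.8 [[480.0, 69.0], [496.0, -32.0], [585.0, -18.0], [569.0, 83.0]]
scene blue pix [345.2 235.6] c [549.6 -81.4] sz [87.5 39.1] a 9.2 [[503.0, -69.0], [510.0, -108.0], [596.0, -94.0], [590.0, -55.0]]
scene tray pix [333.  375.2] c [409.3 270.1] sz [ 9.6 94.8] a 13.2 [[394.0, 315.0], [415.0, 223.0], [425.0, 225.0], [403.0, 317.0]]
scene tray pix [303.5 367.3] c [457.9 280.7] sz [ 8.5 95.7] a 13.7 [[442.0, 326.0], [465.0, 233.0], [473.0, 235.0], [451.0, 328.0]]
scene wedge pix [410.5 216. ] c [ 440.9 -239. ] sz [43.8 83. ] a 54.3 [[394.0, -233.0], [462.0, -281.0], [487.0, -245.0], [420.0, -197.0]]
scene wedge pix [411.3 201.6] c [ 460.7 -303.4] sz [12.6 24.5] a 67.2 [[447.0, -304.0], [470.0, -314.0], [474.0, -302.0], [452.0, -293.0]]
scene orange pix [411.3 201.6] c [ 447.6 -251.4] sz [12.  23.2] a 67.2 [[435.0, -252.0], [456.0, -261.0], [461.0, -250.0], [439.0, -241.0]]
[[441.3  58.   20. ]
 [465.9 -97.5  20. ]
 [589.5 -78.1  20. ]]
```

```bash
cat > m2.py <<'E'
from m import *
def mask2(im,kind):
    hsv=cv2.cvtColor(im,cv2.COLOR_RGB2HSV); H,S,V=cv2.split(hsv); H=H.astype(int)
    return ((H>95)&(H<130)&(S>100) if kind=='blue' else (H>80)&(H<125)&(S>40)&(V>80)).astype(np.uint8)
import m; m.mask=lambda im,k: mask2(im,k)
E
python3 - <<'E'
from m2 import *
t=cam('top'); s=cam('scene'); hs=cv2.cvtColor(t['image'],cv2.COLOR_RGB2HSV)
for p in[(200,310),(200,335),(230,330),(310,280),(315,257),(320,288),(357,260),(287,275),(205,341)]: print(p,hs[p[1],p[0]],end=' ')
hs=cv2.cvtColor(s['image'],cv2.COLOR_RGB2HSV)
for p in[(320,375),(333,360),(303,367),(270,370),(355,265),(323,255),(350,268)]: print(p,hs[p[1],p[0]],end=' ')
print()
for c,nm,R in((t,'top',dict(blue=(270,225,380,325),tray=(165,295,235,355))),(s,'scene',dict(blue=(295,215,395,300),tray=(285,335,350,405)))):
    for k,roi in R.items():
        for b in blobs(c,k,roi,8):
            r,bx=rect(c,b,{'blue':26,'tray':24}[k]); print(nm,k,'pix',b.mean(0).round(1),'c',np.round(r[0],1),'sz',np.round(r[1],1),'a',round(r[2],1),bx.round(0).tolist())
            if k=='tray': print('  z0',rect(c,b,0))
E
```

```text
(200, 310) [ 85  23 135] (200, 335) [178  78 121] (230, 330) [ 35  25 134] (310, 280) [60 13 98] (315, 257) [ 75  15 101] (320, 288) [70  8 95] (357, 260) [108 133  75] (287, 275) [108  81  72] (205, 341) [ 25  25 134] (320, 375) [178  94 139] (333, 360) [178  92 149] (303, 367) [ 96  54 132] (270, 370) [ 18  29 174] (355, 265) [ 83   9 116] (323, 255) [102  29  88] (350, 268) [107  61  67] 
top blue pix [317.8 286.1] c [494.2   8.8] sz [ 4.9 82.3] a 9.1 [[485.0, 49.0], [498.0, -32.0], [503.0, -31.0], [490.0, 50.0]]
top blue pix [289.4 275.1] c [523.   65.7] sz [82.3  9.7] a 9.4 [[482.0, 64.0], [483.0, 54.0], [564.0, 68.0], [563.0, 77.0]]
top blue pix [310.3 254.8] c [561.4  19.2] sz [ 4.5 81.4] a 8.9 [[553.0, 59.0], [566.0, -21.0], [570.0, -21.0], [557.0, 60.0]]
top blue pix [355.4 259. ] c [544.8 -74.3] sz [82.5 10.4] a 9.5 [[503.0, -76.0], [505.0, -86.0], [586.0, -73.0], [585.0, -62.0]]
top tray pix [197.7 326.3] c [434.9 260.8] sz [59.  91.5] a 12.9 [[396.0, 299.0], [416.0, 210.0], [474.0, 223.0], [453.0, 312.0]]
  z0 (((436.6702575683594, 266.7308654785156), (60.415504455566406, 93.66129302978516), 12.86320686340332), array([[396.79495, 305.6613 ],
       [417.6462 , 214.3505 ],
       [476.54556, 227.80045],
       [455.6943 , 319.11124]], dtype=float32))
scene blue pix [329.9 269.3] c [532.5  25.6] sz [ 90.9 103.6] a 9.0 [[480.0, 70.0], [496.0, -33.0], [585.0, -18.0], [569.0, 84.0]]
scene blue pix [345.2 235.6] c [549.  -89.5] sz [38.6 93.6] a 85.6 [[501.0, -105.0], [594.0, -112.0], [597.0, -74.0], [504.0, -67.0]]
scene tray pix [318.8 368.8] c [434.3 271.6] sz [ 60.  104.3] a 13.1 [[393.0, 316.0], [417.0, 214.0], [475.0, 228.0], [452.0, 329.0]]
  z0 (((443.38763427734375, 254.1278533935547), (62.326786041259766, 108.4361801147461), 13.131227493286133), array([[400.7217 , 299.84848],
       [425.35648, 194.24767],
       [486.05356, 208.40723],
       [461.4188 , 314.00806]], dtype=float32))
```

Emit:
carry_out(
  increments=[
    [1,0.333,0.4,0,0,0,0.6],
    [1,0.333,0.4,0,0,0,0.6],
    [1,0.333,0.4,0,0,0,0.6],
    [1,0.333,0.4,0,0,0,0.6],
    [1,0.333,0.4,0,0,0,0.6],
  ],
  squeeze=12,
)

```text
t: 1.02
tcp_pos: [360.8, -336.8, 222.9]
tool_rot: [0.901, 0.434, 0.0, 0.0]
contact_force: [1.2, -1.3, 0.2]
opening: 0.998
grip_force: 0.0
```

Emit:
carry_out(
  increments=[
    [1,0.133,0.4,0,0,0,0.6],
    [1,0.133,0.4,0,0,0,0.6],
    [1,0.133,0.4,0,0,0,0.6],
    [1,0.133,0.4,0,0,0,0.6],
    [1,0.133,0.4,0,0,0,0.6],
  ],
)

```text
t: 1.65
tcp_pos: [440.1, -94.5, 222.8]
tool_rot: [0.72, 0.694, 0.0, -0.0]
contact_force: [-0.1, 0.2, 0.1]
opening: 1.0
grip_force: 0.0
```

```bash
cat >> h.py <<'E'
def st():
    s=arm.get_state(); q=s['tool_rot']; from scipy.spatial.transform import Rotation as Ro
    R=Ro.from_quat(q).as_matrix(); y=R[:,1]
    print('t',round(s['t'],2),'tcp',s['tcp_pos'].round(1),'yang',round(np.degrees(np.arctan2(y[1],y[0])),2),'z',R[:,2].round(3),'F',s['contact_force'].round(1),'op',round(s['opening']*88,1),'g',round(s['grip_force'],1),'q',s['joints'].round(2))
    return s
E
python3 -c "from h import *;st()"
```

```text
t 1.65 tcp [440.1 -94.5 222.8] yang -2.17 z [ 0.     0.001 -1.   ] F [-0.1  0.2  0.1] op 88.0 g 0.0 q [-0.37  0.14  1.82  0.    1.18 -0.33]
```

Emit:
carry_out(
  increments=[
    [1,0,0.45,0,0,0,0.253],
    [1,0,0.45,0,0,0,0.253],
    [1,0,0.45,0,0,0,0.253],
    [1,0,0.45,0,0,0,0.253],
    [1,0,0.45,0,0,0,0.253],
  ],
)

```text
t: 2.28
tcp_pos: [439.7, 173.8, 222.8]
tool_rot: [0.624, 0.781, 0.0, 0.0]
contact_force: [0.2, 0.1, -0.1]
opening: 0.999
grip_force: 0.0
```

Emit:
carry_out(
  increments=[
    [1,-0.005,0.145,-0.22,0,0,0],
    [1,-0.005,0.145,-0.22,0,0,0],
    [1,-0.005,0.145,-0.22,0,0,0],
    [1,-0.005,0.145,-0.22,0,0,0],
    [1,-0.005,0.145,-0.22,0,0,0],
  ],
)

```text
t: 2.9
tcp_pos: [437.5, 257.9, 91.5]
tool_rot: [0.625, 0.78, 0.0, 0.0]
contact_force: [-0.9, 0.5, 0.0]
opening: 0.999
grip_force: 0.0
```

```bash
python3 -c "
from h import *;st()
c=cam('top')
s=cam('scene')
a=cv2.resize(c['image'][280:370,150:250],None,fx=4,fy=4)[:,:,::-1]; b=cv2.resize(s['image'][320:420,260:360],None,fx=4,fy=4)[:,:,::-1]
o=np.zeros((400,800,3),np.uint8); o[:360,:400]=a;o[:,400:]=b; cv2.imwrite('pics/pre.png',o)"
```

```text
t 2.9 tcp [437.5 257.9  91.5] yang 12.59 z [ 0.001 -0.    -1.   ] F [-0.9  0.5  0. ] op 87.9 g 0.0 q [ 0.4   0.39  1.85 -0.    0.9   0.18]
```

View pics/pre.png

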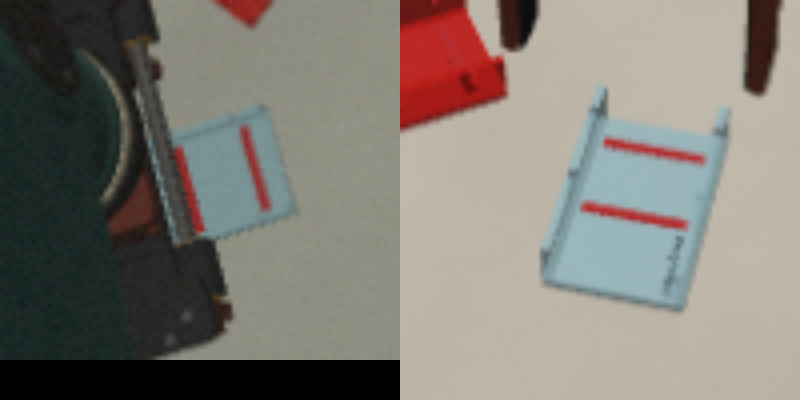

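The crop shows the open fingers straddling the clear tray, with the finger tips clear of the red look-alike. Going down next.

Emit:
carry_out(
  increments=[
    [1,0,0.008,-0.06,0,0,0],
    [1,0,0.008,-0.1,0,0,0],
    [1,0,0.008,-0.131,0,0,0],
    [1,0,0.008,-0.131,0,0,0],
    [1,0,0.008,-0.131,0,0,0],
  ],
)

```text
t: 3.62
tcp_pos: [437.6, 263.5, 13.3]
tool_rot: [0.625, 0.78, 0.001, 0.0]
contact_force: [0.2, -0.3, -0.4]
opening: 1.0
grip_force: 0.0
```

Emit:
carry_out(
  increments=[
    [0.2,0,0,0,0,0,0],
    [0,0,0,0,0,0,0],
    [0,0,0,0,0,0,0],
    [0,0,0,0,0,0,0],
    [0,0,0,0,0,0,0],
  ],
)

```text
t: 4.25
tcp_pos: [436.6, 263.6, 12.3]
tool_rot: [0.625, 0.781, 0.0, 0.0]
contact_force: [-0.7, 0.5, 4.4]
opening: 0.656
grip_force: 12.0
```

```bash
python3 -c "
from h import *;st()"
```

```text
t 4.25 tcp [436.6 263.6  12.3] yang 12.64 z [ 0.  0. -1.] F [-0.7  0.5  4.4] op 57.7 g 12.0 q [0.41 0.53 1.9  0.   0.71 0.19]
```

Emit:
carry_out(
  increments=[
    [0,0,0,0.1,0,0,0],
    [0,0,0,0.13,0,0,0],
    [0,0,0,0.13,0,0,0],
  ],
)

```text
t: 4.62
tcp_pos: [437.5, 264.0, 91.1]
tool_rot: [0.625, 0.781, 0.001, 0.001]
contact_force: [0.5, 0.4, -1.5]
opening: 0.659
grip_force: 12.0
```

Emit:
carry_out(
  increments=[
    [0,0.154,-0.43,0,0,0,-0.059],
    [0,0.154,-0.43,0,0,0,-0.059],
    [0,0.154,-0.43,0,0,0,-0.059],
    [0,0.154,-0.43,0,0,0,-0.059],
    [0,0.154,-0.43,0,0,0,-0.059],
  ],
)

```text
t: 5.25
tcp_pos: [529.2, 2.3, 88.5]
tool_rot: [0.65, 0.76, -0.001, -0.0]
contact_force: [-0.2, 0.5, -1.3]
opening: 0.66
grip_force: 12.0
```

Emit:
carry_out(
  increments=[
    [0,0,0,-0.04,0,0,0],
    [0,0,0,-0.04,0,0,0],
    [0,0,0,-0.04,0,0,0],
  ],
)

```text
t: 5.62
tcp_pos: [528.1, 5.9, 65.4]
tool_rot: [0.649, 0.761, -0.001, -0.001]
contact_force: [-0.5, 0.4, -0.9]
opening: 0.662
grip_force: 12.0
```

```bash
python3 -c "
from h import *;st()
c=cam('top')
s=cam('scene'); save(c,'h_t.png')
a=cv2.resize(c['image'][225:325,270:370],None,fx=4,fy=4)[:,:,::-1]; b=cv2.resize(s['image'][205:305,295:395],None,fx=4,fy=4)[:,:,::-1]
o=np.zeros((400,800,3),np.uint8); o[:,:400]=a;o[:,400:]=b; cv2.imwrite('pics/hov.png',o)"
```

```text
t 5.62 tcp [528.1   5.9  65.4] yang 9.13 z [-0.002  0.    -1.   ] F [-0.5  0.4 -0.9] op 58.3 g 12.0 q [-0.12  0.46  1.83  0.    0.86 -0.28]
```

View pics/hov.png

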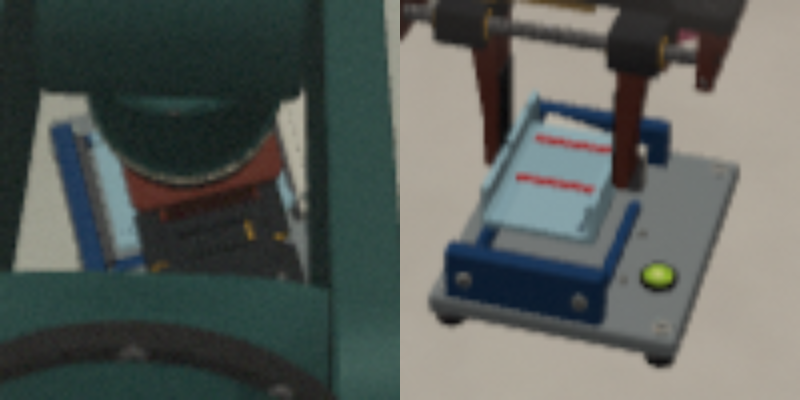

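The picture shows the tray held level above the pocket. In the scene crop its near edge runs from (483,222) to (600,240). The plate top corners are at about (432,290), (665,348) and (740,168). I'll compare the two in this view.

```bash
python3 -c "
from m2 import *
s=cam('scene')
f=lambda L:[(295+(u-400)/4-.4,205+v/4-.4) for u,v in L]
P=onz(s,f([(432,290),(665,348),(740,168)]),20); print(P.round(1))
c=(P[0]+P[2])/2; d=P[0]-P[1]; a=np.arctan2(d[1],d[0]); d2=P[1]-P[2]; print('len',np.linalg.norm(d),np.linalg.norm(d2),np.degrees(a),np.degrees(np.arctan2(-d2[0],d2[1])))
print('origin',c[:2]+15*np.array([np.cos(.159),np.sin(.159)]))
for b in blobs(s,'tray',(295,205,352,275),30):
  for z in(53,77):
    r,bx=rect(s,b,z); print(z,r,bx.round(1).tolist())
"
```

```text
[[569.8  75.6  20. ]
 [446.2  64.4  20. ]
 [466.3 -92.5  20. ]]
len 124.1701844980162 158.21057769474308 5.155327388509919 7.324825536694194
origin [532.89275828  -6.09439565]
53 ((528.4244995117188, 6.286537170410156), (84.29461669921875, 156.2205810546875), 9.515000343322754) [[473.8999938964844, 76.4000015258789], [499.79998779296875, -77.69999694824219], [582.9000244140625, -63.79999923706055], [557.0999755859375, 90.30000305175781]]
77 ((515.02880859375, 35.664161682128906), (80.79743957519531, 149.73931884765625), 9.51496696472168) [[462.79998779296875, 102.80000305175781], [487.6000061035156, -44.900001525878906], [567.2000122070312, -31.5], [542.5, 116.19999694824219]]
```

Emit:
carry_out(
  increments=[
    [0,0.003,0.0015,0,0,0,0],
    [0,0.003,0.0015,-0.02,0,0,0],
    [0,0.003,0.0015,-0.035,0,0,0],
    [0,0.003,0.0015,-0.045,0,0,0],
    [0,0.003,0.0015,-0.045,0,0,0],
  ],
)

```text
t: 6.4
tcp_pos: [530.1, 6.5, 38.2]
tool_rot: [0.649, 0.761, -0.001, -0.001]
contact_force: [-0.8, -0.2, -0.6]
opening: 0.662
grip_force: 12.0
```

Emit:
carry_out(
  increments=[
    [0,0,0,-0.003,0,0,0],
    [0,0,0,-0.006,0,0,0],
    [0,0,0,-0.009,0,0,0],
    [0,0,0,-0.009,0,0,0],
    [0,0,0,-0.009,0,0,0],
  ],
)

```text
t: 7.02
tcp_pos: [530.7, 6.4, 33.7]
tool_rot: [0.649, 0.761, -0.0, -0.0]
contact_force: [-0.3, -0.4, -0.4]
opening: 0.658
grip_force: 12.0
```

```bash
python3 -c "
from h import *;st()"
```

```text
t 7.03 tcp [530.7   6.4  33.7] yang 9.1 z [-0. -0. -1.] F [-0.3 -0.4 -0.4] op 57.9 g 12.0 q [-0.12  0.51  1.84 -0.    0.79 -0.28]
```

Emit:
carry_out(
  increments=[
    [0,0,0,-0.002,0,0,0],
    [0,0,0,-0.002,0,0,0],
    [0.3,0,0,-0.002,0,0,0],
    [0.8,0,0,-0.002,0,0,0],
    [0.8,0,0,-0.002,0,0,0],
  ],
)

```text
t: 7.65
tcp_pos: [530.8, 6.4, 32.5]
tool_rot: [0.649, 0.761, 0.0, 0.0]
contact_force: [0.1, 0.9, -0.3]
opening: 0.848
grip_force: 0.0
```

Emit:
carry_out(
  increments=[
    [0.8,0,0,0.05,0,0,0],
    [0.8,0,0,0.15,0,0,0],
    [0.8,0,0,0.25,0,0,0],
    [0.8,0,0,0.25,0,0,0],
  ],
)

```text
t: 8.15
tcp_pos: [534.5, 6.1, 187.3]
tool_rot: [0.649, 0.761, 0.003, 0.004]
contact_force: [0.4, -0.4, -0.9]
opening: 0.896
grip_force: 0.0
```

Emit:
carry_out(
  increments=[
    [0.3,-0.13,-0.4,0,0,0,0.7],
    [0.3,-0.13,-0.4,0,0,0,0.7],
    [0.3,-0.13,-0.4,0,0,0,0.7],
    [0.3,-0.13,-0.4,0,0,0,0.7],
    [0.3,-0.13,-0.4,0,0,0,0.7],
  ],
)

```text
t: 8.78
tcp_pos: [451.0, -235.4, 181.1]
tool_rot: [0.332, 0.943, -0.0, -0.001]
contact_force: [-0.2, 0.2, 0.4]
opening: 0.654
grip_force: 0.0
```

```bash
python3 -c "
from h import *;st()
c=cam('top')
s=cam('scene')
a=cv2.resize(c['image'][225:325,270:370],None,fx=4,fy=4)[:,:,::-1]; b=cv2.resize(s['image'][205:305,295:395],None,fx=4,fy=4)[:,:,::-1]
o=np.zeros((400,800,3),np.uint8); o[:,:400]=a;o[:,400:]=b; cv2.imwrite('pics/placed.png',o)"
```

```text
t 8.78 tcp [ 451.  -235.4  181.1] yang 51.18 z [-0.002  0.001 -1.   ] F [-0.2  0.2  0.4] op 57.5 g 0.0 q [-0.62  0.27  1.75 -0.    1.11 -1.51]
```

View pics/placed.png

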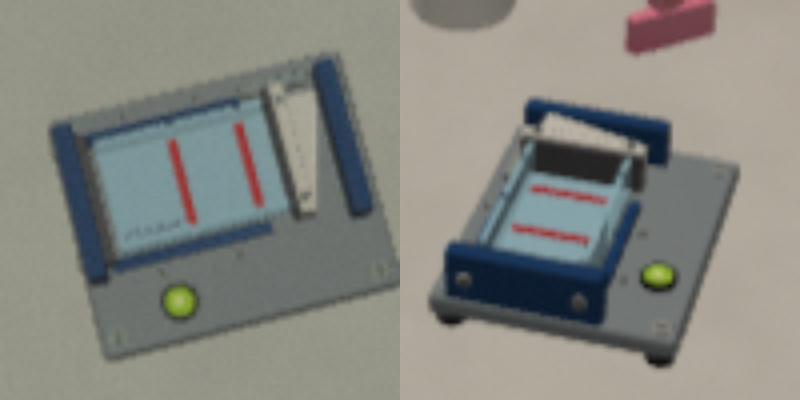

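The tray lies square between the rails, with its red lines parallel to the gate and a small gap on both ends. Next is the wedge.

Emit:
carry_out(
  increments=[
    [-0.1,-0.008,-0.029,-0.14,0,0,0.29],
    [-0.1,-0.008,-0.029,-0.14,0,0,0.29],
    [-0.1,-0.008,-0.029,-0.14,0,0,0.29],
    [-0.1,-0.008,-0.029,-0.14,0,0,0.29],
    [-0.1,-0.008,-0.029,-0.14,0,0,0.29],
  ],
  squeeze=30,
)

```text
t: 9.5
tcp_pos: [448.9, -251.0, 99.6]
tool_rot: [0.187, 0.982, -0.0, 0.001]
contact_force: [0.0, -0.9, 0.6]
opening: 0.45
grip_force: 0.0
```

```bash
python3 -c "
from m import *;st()
t=cam('top');s=cam('scene')
for c,r in((t,(430,275,470,320)),(s,(395,195,424,228))):
  for b in blobs(c,'orange',r): print(rect(c,b,56)[0])"
```

```text
t 9.5 tcp [ 448.9 -251.    99.6] yang 68.45 z [ 0.002 -0.001 -1.   ] F [ 0.  -0.9  0.6] op 39.6 g 0.0 q [-0.64  0.39  1.83  0.    0.92 -1.84]
((447.20330810546875, -252.2864990234375), (12.199930191040039, 23.42548942565918), 73.53101348876953)
```

Emit:
carry_out(
  increments=[
    [-0.1,-0.004,-0.003,-0.05,0,0,0],
    [-0.1,-0.004,-0.003,-0.09,0,0,0],
    [-0.1,-0.004,-0.003,-0.113,0,0,0],
    [-0.1,-0.004,-0.003,-0.113,0,0,0],
    [-0.1,-0.004,-0.003,-0.113,0,0,0],
  ],
)

```text
t: 10.22
tcp_pos: [446.1, -253.1, 31.3]
tool_rot: [0.187, 0.982, -0.0, 0.001]
contact_force: [-0.3, -0.6, 0.4]
opening: 0.446
grip_force: 0.0
```

Emit:
carry_out(
  increments=[
    [-1,0,0,0,0,0,0],
    [-1,0,0,0,0,0,0],
    [-1,0,0,0,0,0,0],
    [-1,0,0,0,0,0,0],
    [-1,0,0,0,0,0,0],
  ],
)

```text
t: 10.85
tcp_pos: [445.7, -252.9, 30.9]
tool_rot: [0.187, 0.982, -0.0, 0.0]
contact_force: [-0.8, -0.1, 5.7]
opening: 0.158
grip_force: 30.0
```

```bash
python3 -c "
from m import *;st()"
```

```text
t 10.85 tcp [ 445.7 -252.9   30.9] yang 68.5 z [ 0. -0. -1.] F [-0.8 -0.1  5.7] op 13.9 g 30.0 q [-0.65  0.5   1.89 -0.    0.76 -1.85]
```

Emit:
carry_out(
  increments=[
    [-1,0,0,0.08,0,0,0],
    [-1,0,0,0.13,0,0,0],
    [-1,0,0,0.13,0,0,0],
  ],
)

```text
t: 11.22
tcp_pos: [446.9, -253.8, 110.4]
tool_rot: [0.187, 0.982, -0.001, 0.002]
contact_force: [0.2, -0.3, -0.3]
opening: 0.16
grip_force: 30.0
```

Emit:
carry_out(
  increments=[
    [-1,0.039,0.308,0,0,0,0.512],
    [-1,0.039,0.308,0,0,0,0.512],
    [-1,0.039,0.308,0,0,0,0.512],
    [-1,0.039,0.308,0,0,0,0.512],
    [-1,0.039,0.308,0,0,0,0.512],
  ],
)

```text
t: 11.85
tcp_pos: [468.3, -67.9, 107.6]
tool_rot: [-0.08, 0.997, 0.0, -0.001]
contact_force: [0.4, 0.1, 0.4]
opening: 0.156
grip_force: 30.0
```

Emit:
carry_out(
  increments=[
    [-1,0,0,-0.03,0,0,0],
    [-1,0,0,-0.06,0,0,0],
    [-1,0,0,-0.07,0,0,0],
    [-1,0,0,-0.07,0,0,0],
    [-1,0,0,-0.07,0,0,0],
  ],
)

```text
t: 12.48
tcp_pos: [469.3, -68.6, 67.0]
tool_rot: [-0.08, 0.997, -0.0, 0.0]
contact_force: [0.3, 0.1, -0.2]
opening: 0.16
grip_force: 30.0
```

```bash
python3 -c "
from h import *;st()
c=cam('top')
s=cam('scene')
a=cv2.resize(c['image'][225:325,290:390],None,fx=4,fy=4)[:,:,::-1]; b=cv2.resize(s['image'][195:295,305:405],None,fx=4,fy=4)[:,:,::-1]
o=np.zeros((400,800,3),np.uint8); o[:,:400]=a;o[:,400:]=b; cv2.imwrite('pics/w1.png',o)"
```

```text
t 12.47 tcp [469.3 -68.6  67. ] yang 99.16 z [ 0.001 -0.    -1.   ] F [ 0.3  0.1 -0.2] op 14.1 g 30.0 q [-0.29  0.4   1.94 -0.    0.8  -2.02]
```

View pics/w1.png

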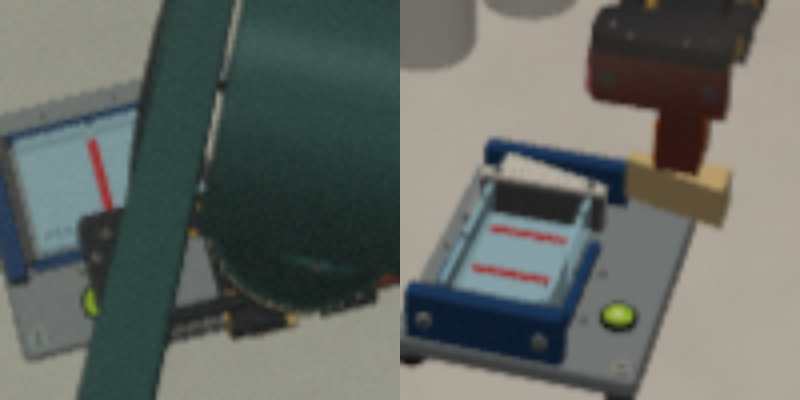

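The scene crop shows the wedge level above the apron, with its thin end pointing to the wide end of the gap. Lowering it now.

Emit:
carry_out(
  increments=[
    [-1,0,0,-0.012,0,0,0],
    [-1,0,0,-0.02,0,0,0],
    [-1,0,0,-0.024,0,0,0],
    [-1,0,0,-0.026,0,0,0],
    [-1,0,0,-0.026,0,0,0],
  ],
)

```text
t: 13.2
tcp_pos: [469.1, -68.0, 51.1]
tool_rot: [-0.08, 0.997, -0.0, 0.0]
contact_force: [0.3, -0.3, -0.9]
opening: 0.159
grip_force: 30.0
```

Emit:
carry_out(
  increments=[
    [-1,0,0,-0.001,0,0,0],
    [-1,0,0,-0.001,0,0,0],
    [-1,0,0,-0.001,0,0,0],
  ],
)

```text
t: 13.58
tcp_pos: [469.5, -68.2, 50.9]
tool_rot: [-0.08, 0.997, -0.0, 0.001]
contact_force: [1.0, -0.1, 6.0]
opening: 0.157
grip_force: 30.0
```

Emit:
carry_out(
  increments=[
    [-1,0.01,0.0016,-0.0003,0,0,0],
    [-1,0.02,0.0032,-0.0003,0,0,0],
    [-1,0.03,0.0048,-0.0003,0,0,0],
    [-1,0.03,0.0048,-0.0003,0,0,0],
    [-1,0.03,0.0048,-0.0003,0,0,0],
  ],
)

```text
t: 14.2
tcp_pos: [488.2, -65.4, 50.9]
tool_rot: [-0.08, 0.997, -0.0, 0.001]
contact_force: [1.3, 0.8, 7.3]
opening: 0.157
grip_force: 30.0
```

```bash
cat >> h.py <<'E'
def sf():
    s=st(); a=np.radians(9.2); R=np.array([[np.cos(a),np.sin(a)],[-np.sin(a),np.cos(a)]])
    print('stand xy',(R@(s['tcp_pos'][:2]-[532,-6.6])).round(1),'F',(R@s['contact_force'][:2]).round(1))
E
python3 -c "
from h import *;sf()"
```

```text
t 14.2 tcp [488.2 -65.4  50.9] yang 99.22 z [ 0.002 -0.001 -1.   ] F [1.3 0.8 7.3] op 13.8 g 30.0 q [-0.27  0.44  1.92 -0.    0.78 -2.01]
stand xy [-52.7 -51. ] F [1.4 0.6]
```

Emit:
carry_out(
  increments=[
    [-1,0.0003,-0.0017,0,0,0,0],
    [-1,0.0005,-0.0033,0,0,0,0],
    [-1,0.0008,-0.005,0,0,0,0],
    [-1,0.0008,-0.005,0,0,0,0],
  ],
)

```text
t: 14.7
tcp_pos: [488.2, -68.3, 50.9]
tool_rot: [-0.08, 0.997, -0.0, 0.001]
contact_force: [-1.2, -0.5, 7.6]
opening: 0.158
grip_force: 30.0
```

```bash
python3 -c "
from h import *;sf()"
```

```text
t 14.7 tcp [488.2 -68.3  50.9] yang 99.21 z [ 0.002 -0.    -1.   ] F [-1.2 -0.5  7.6] op 13.9 g 30.0 q [-0.28  0.44  1.92  0.    0.78 -2.01]
stand xy [-53.1 -53.9] F [-1.2 -0.3]
```

Emit:
carry_out(
  increments=[
    [-1,0.0003,-0.0016,0,0,0,0],
    [-1,0.0003,-0.0016,0,0,0,0],
    [-1,0.0003,-0.0016,0,0,0,0],
  ],
)

```text
t: 15.08
tcp_pos: [488.3, -69.2, 50.9]
tool_rot: [-0.08, 0.997, -0.0, 0.001]
contact_force: [-0.4, -0.6, 8.0]
opening: 0.16
grip_force: 30.0
```

```bash
python3 -c "
from h import *;sf()"
```

```text
t 15.07 tcp [488.3 -69.2  50.9] yang 99.22 z [ 0.002 -0.    -1.   ] F [-0.4 -0.6  8. ] op 14.1 g 30.0 q [-0.28  0.44  1.92  0.    0.78 -2.01]
stand xy [-53.1 -54.8] F [-0.5 -0.5]
```

Emit:
carry_out(
  increments=[
    [-1,0.0003,-0.0016,0,0,0,0],
    [-1,0.0003,-0.0016,0,0,0,0],
    [-1,0.0003,-0.0016,0,0,0,0],
  ],
)

```text
t: 15.45
tcp_pos: [488.3, -69.3, 50.9]
tool_rot: [-0.08, 0.997, 0.0, 0.001]
contact_force: [0.1, 4.2, 8.1]
opening: 0.161
grip_force: 30.0
```

```bash
python3 -c "
from h import *;sf()"
```

```text
t 15.45 tcp [488.3 -69.3  50.9] yang 99.2 z [ 0.001  0.001 -1.   ] F [0.1 4.2 8.1] op 14.2 g 30.0 q [-0.28  0.44  1.92  0.    0.78 -2.01]
stand xy [-53.2 -54.9] F [0.7 4.1]
```

Emit:
carry_out(
  increments=[
    [-1,0.01,0.0021,0.0005,0,0,0],
    [-1,0.02,0.0037,0.0005,0,0,0],
    [-1,0.03,0.0054,0.0005,0,0,0],
    [-1,0.04,0.007,0.0005,0,0,0],
    [-1,0.05,0.0086,0.0005,0,0,0],
  ],
)

```text
t: 16.08
tcp_pos: [517.8, -64.4, 50.9]
tool_rot: [-0.08, 0.997, 0.0, -0.0]
contact_force: [-1.6, 1.2, 7.9]
opening: 0.159
grip_force: 30.0
```

Emit:
carry_out(
  increments=[
    [-1,0.006,0.001,0,0,0,0],
    [-1,0.012,0.002,0,0,0,0],
    [-1,0.012,0.002,0,0,0,0],
    [-1,0.012,0.002,0,0,0,0],
  ],
)

```text
t: 16.58
tcp_pos: [525.4, -63.2, 50.9]
tool_rot: [-0.08, 0.997, 0.0, 0.0]
contact_force: [0.0, 2.5, 6.2]
opening: 0.153
grip_force: 30.0
```

```bash
python3 -c "
from h import *;sf()"
```

```text
t 16.57 tcp [525.4 -63.2  50.9] yang 99.21 z [ 0.001  0.001 -1.   ] F [0.  2.5 6.2] op 13.5 g 30.0 q [-0.25  0.48  1.84  0.    0.82 -1.98]
stand xy [-15.6 -54.8] F [0.4 2.5]
```

Emit:
carry_out(
  increments=[
    [-1,0.004,0.0006,0,0,0,0],
    [-1,0.008,0.0013,0,0,0,0],
    [-1,0.012,0.002,0,0,0,0],
    [-1,0.012,0.002,0,0,0,0],
  ],
)

```text
t: 17.08
tcp_pos: [532.4, -62.0, 50.9]
tool_rot: [-0.08, 0.997, 0.0, 0.0]
contact_force: [-1.0, 2.0, 6.0]
opening: 0.158
grip_force: 30.0
```

```bash
python3 -c "
from h import *;sf()"
```

```text
t 17.07 tcp [532.4 -62.   50.9] yang 99.22 z [ 0.  0. -1.] F [-1.  2.  6.] op 13.9 g 30.0 q [-0.25  0.49  1.82  0.    0.83 -1.98]
stand xy [ -8.5 -54.8] F [-0.7  2.1]
```

Emit:
carry_out(
  increments=[
    [-1,0.003,0.0005,0,0,0,0],
    [-1,0.006,0.001,0,0,0,0],
    [-1,0.006,0.001,0,0,0,0],
    [-1,0.006,0.001,0,0,0,0],
  ],
)

```text
t: 17.58
tcp_pos: [535.7, -61.5, 50.9]
tool_rot: [-0.08, 0.997, 0.0, 0.0]
contact_force: [-1.2, 2.2, 6.8]
opening: 0.16
grip_force: 30.0
```

```bash
python3 -c "
from h import *;sf()"
```

```text
t 17.57 tcp [535.7 -61.5  50.9] yang 99.22 z [ 0.  0. -1.] F [-1.2  2.2  6.8] op 14.1 g 30.0 q [-0.24  0.49  1.81  0.    0.84 -1.97]
stand xy [ -5.1 -54.7] F [-0.8  2.3]
```

Emit:
carry_out(
  increments=[
    [-1,0.004,0.0006,0,0,0,0],
    [-1,0.008,0.0013,0,0,0,0],
    [-1,0.008,0.0013,0,0,0,0],
    [-1,0.008,0.0013,0,0,0,0],
  ],
)

```text
t: 18.08
tcp_pos: [540.1, -60.7, 51.0]
tool_rot: [-0.08, 0.997, 0.0, -0.0]
contact_force: [-2.3, 1.1, 8.4]
opening: 0.159
grip_force: 30.0
```

```bash
python3 -c "
from h import *;sf()"
```

```text
t 18.07 tcp [540.1 -60.7  51. ] yang 99.23 z [-0.001  0.    -1.   ] F [-2.3  1.1  8.4] op 14.0 g 30.0 q [-0.24  0.49  1.8   0.    0.84 -1.97]
stand xy [ -0.6 -54.7] F [-2.1  1.5]
```

Emit:
carry_out(
  increments=[
    [-1,0.003,0.0005,0,0,0,0],
    [-1,0.006,0.001,0,0,0,0],
    [-1,0.006,0.001,0,0,0,0],
    [-1,0.006,0.001,0,0,0,0],
  ],
)

```text
t: 18.58
tcp_pos: [543.2, -60.3, 50.9]
tool_rot: [-0.081, 0.997, 0.0, -0.001]
contact_force: [-3.7, 1.0, 9.6]
opening: 0.159
grip_force: 30.0
```

```bash
python3 -c "
from h import *;sf()"
```

```text
t 18.57 tcp [543.2 -60.3  50.9] yang 99.24 z [-0.002  0.    -1.   ] F [-3.7  1.   9.6] op 14.0 g 30.0 q [-0.24  0.5   1.8  -0.    0.85 -1.97]
stand xy [  2.5 -54.8] F [-3.5  1.6]
```

Emit:
carry_out(
  increments=[
    [-1,0.003,0.0005,0.0004,0,0,0],
    [-1,0.006,0.001,0.0006,0,0,0],
    [-1,0.006,0.001,0.0006,0,0,0],
    [-1,0.006,0.001,0.0006,0,0,0],
    [-1,0.006,0.001,0.0006,0,0,0],
  ],
)

```text
t: 19.2
tcp_pos: [546.2, -59.7, 51.0]
tool_rot: [-0.081, 0.997, 0.0, -0.001]
contact_force: [-4.4, -0.6, 7.8]
opening: 0.157
grip_force: 30.0
```

```bash
python3 -c "
from h import *;sf()
c=cam('top')
s=cam('scene')
a=cv2.resize(c['image'][225:325,290:390],None,fx=4,fy=4)[:,:,::-1]; b=cv2.resize(s['image'][205:305,295:395],None,fx=4,fy=4)[:,:,::-1]
o=np.zeros((400,800,3),np.uint8); o[:,:400]=a;o[:,400:]=b; cv2.imwrite('pics/w2.png',o)"
```

```text
t 19.2 tcp [546.2 -59.7  51. ] yang 99.25 z [-0.003  0.    -1.   ] F [-4.4 -0.6  7.8] op 13.8 g 30.0 q [-0.23  0.5   1.79 -0.    0.85 -1.97]
stand xy [  5.5 -54.7] F [-4.4  0.1]
```

View pics/w2.png

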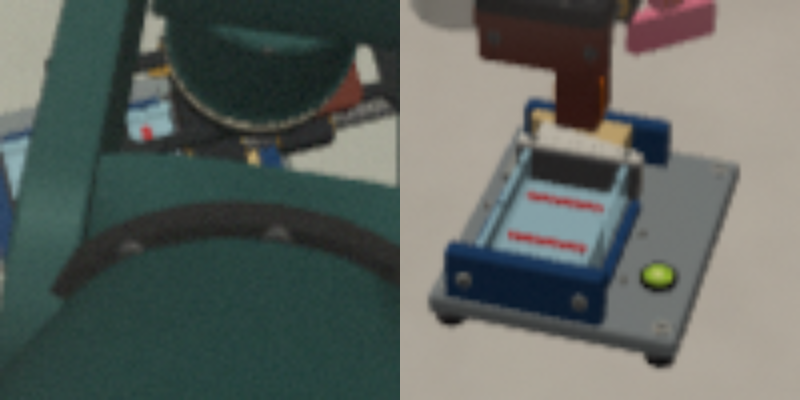

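The scene crop shows the wedge fully in behind the gate, and the tray moved up against the seal. The push is 4.4 N and the wedge tip is at about +33 mm. I'll let it settle, then hand in.

Emit:
carry_out(
  increments=[
    [-1,0.001,0,0,0,0,0],
    [-1,0.001,0,0,0,0,0],
    [-1,0.001,0,0,0,0,0],
    [-1,0.001,0,0,0,0,0],
    [-1,0.001,0,0,0,0,0],
  ],
)

```text
t: 19.92
tcp_pos: [546.5, -59.7, 51.0]
tool_rot: [-0.081, 0.997, 0.0, -0.002]
contact_force: [-5.6, -0.2, 8.1]
opening: 0.155
grip_force: 30.0
```

```bash
python3 -c "
from h import *;sf();print(arm.job_done())"
```

```text
t 19.93 tcp [546.5 -59.7  51. ] yang 99.25 z [-0.003  0.    -1.   ] F [-5.6 -0.2  8.1] op 13.7 g 30.0 q [-0.23  0.5   1.79 -0.    0.86 -1.97]
stand xy [  5.8 -54.7] F [-5.6  0.7]
the job is handed in; nothing more can be done
None
```

I handed the job in at about 20 s with the tray in the pocket and the wedge still gripped and held in with about 5.6 N; I estimate the seal is squeezed about 3 mm, but the judge returned no result.

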